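Nip down the ash port cover on its first pair of wing screws

ROBOT

A 7-joint arm with a two-finger parallel gripper is mounted at the origin on the work surface. World frame = base frame: x ahead of the robot, y to its left, z up, the work surface at z = 0. Lengths are in m, angles in rad, forces in N, time in s.
With the tool pointing down it reaches from about 0.425 to 0.925 m from the base axis. Payload 6.8 kg.
Tool frame: the origin (TCP) lies on the front face of the gripper's body, between the roots of the fingers; the fingertips stand 73 mm ahead of it and the grasp point (between the pads) lies 54 mm ahead of it (env.nose_length is the distance from the TCP to the fingertips, in m); z points along the fingers, y is the direction in which the jaws open and shut (so a half turn about z gives the same grasp; the last joint's range is limited). The gripper opens to 85 mm and grips with 20 to 120 N. Pads are 22 mm wide; open, the fingers measure 114 mm over their backs; the gripper's body (76 mm by 85 mm) begins 54 mm behind the grasp point. The pads swing forward as they close: fully open they stand 13 mm farther back than shut.
Start: joints at [1.026, 0.477, 0.022, 1.555, -0.011, 1.109, -0.083], TCP at [0.286, -0.612, 0.304] pointing down, gripper open.
Joint ranges: [-2.96, 2.96], [-0.34, 2.1], [-1.41, 1.46], [0.24, 2.44], [-1.37, 4.51], [0.17, 1.92], [-2.96, 2.96]. Speed limits (rad/s): [2.39, 2.39, 3.14, 3.14, 3.14, 3.14, 3.14].

INTERFACE

Orientations are given as a unit quaternion [w, x, y, z].
In Python, from cell import env, kin, camera, calibration, job gives the robot as it stands. The module is installed in compiled form; this text tells all that it offers. Calls block until the motion is done:
- env.reach(position, orientation): joint-space move of the TCP to a pose.
- env.movel(position, velocity=0.15, rot=None, stop_force=None): straight line of the TCP; rot=None keeps the orientation; velocity is the mean speed in m/s. With stop_force (N) it stops when the force on the tool has changed by that much, and returns True; else False.
- env.goto_joints(angles): joint-space move.
- env.grip(opening, f_grip=None): finger opening in m; f_grip is the grip in N (None keeps the last); returns when the fingers have stopped.
- env.dwell(seconds).
- kin.inverse_kinematics(position, orientation): joint angles nearest the present ones, or None.
- env.get_state(): the state.
- camera(name): name is "scene" or "top" or "wrist"; returns (picture, depth): 384x512x3 uint8, blue, green, red; 384x512 float32, m along the optical axis (not along the pixel's ray), 0 where there is no reading.
- calibration(name): a dict with "fx", "fy", "cx", "cy" (pixels), "k1" (the pictures are not rectified: a ray, as slopes to the right and down, at radius r is drawn at 1 + k1 r^2 times it, then the intrinsics apply), "rvec" (rotation vector, rad) and "tvec" (3), from world to camera coordinates, as OpenCV has them. Camera axes: x right, y down, z forward; pixel columns grow to the right and rows downward; lengths in m; the calibration is good to about 2 mm. A picture is of the moment at which its call begins: read the wrist's pose just before it. calibration takes no time and is no camera call; for the wrist camera it gives the pose at the moment of the call.
A pose or a line that the arm cannot do raises env.PlanningError and nothing moves.
- job.job_done(): hands the job in, once; it reports no verdict.
The state is a dict: "time": time; "qpos": joint angles; "joint_velocities": joint speeds; "joint_torque": joint torques, N m; "tcp_pos": TCP position; "orientation": TCP orientation; "force": force on the tool from outside, world axes, zero at the start; "torque": the same for the moment, N m; "opening": finger opening in m.
Only numpy, scipy, OpenCV 4.12 (cv2) and the standard library are available. Lean on these libraries where they do the work, as an engineer would, in place of code of your own. Each camera call takes 0.05 s, during which the arm holds its last target.

TASK

Start closing the round gasketed cover of the ash port in cross order: turn the wing screw beside the pull tab clockwise until it is fully tight (its wings then point straight at the middle of the cover), and after it the screw straight across the cover, just as tight. Leave the two screws in between loose for the next round, and let go of everything.

Things in the scene. Friction and masses are not known exactly. Their poses are not given: they have to be found in the camera images.
- port: Ash port fixed on the ledge at any yaw: dark steel foot 244 mm wide, black gasket, flat round steel cover 212 mm wide, its top 42 mm above the work surface. A flat pull tab 36 mm wide with a dark hole juts 46 mm past the cover's rim. Four wing screws stand 80 mm from the centre, 90 degrees apart. Origin: centre of underside; z up, x towards the tab, y left of that.
- tab_screw: First screw to tighten, at the port's +x. Wings: brass bar 52 x 12 mm, 18 to 42 mm above the cover, on an 11 mm stem; grip at 28 mm. Origin on its axis at the cover's top face; z up, x along the wings. Loose as found, x 60 to 75 degrees anticlockwise (from above) of the port's +x. Clockwise tightens (0.05 N m friction, stays put) to a hard stop, fully tight, x along the port's +x.
- opposite_screw: Second screw to tighten, across the cover from the tab, at the port's -x, built and tightened like tab_screw. Origin on its axis at the cover's top face, x along its wings. Loose as found, x 60 to 75 degrees anticlockwise of the port's -x; fully tight when turned clockwise to its stop, x along the port's -x.
- left_screw: A screw in between, to be left loose, at the port's +y, built and tightened like tab_screw. Origin on its axis at the cover's top face, x along its wings. Loose as found, x 60 to 75 degrees anticlockwise of the port's +y; fully tight when turned clockwise to its stop, x along the port's +y.
- right_screw: The other screw in between, to be left loose, at the port's -y, built and tightened like tab_screw. Origin on its axis at the cover's top face, x along its wings. Loose as found, x 60 to 75 degrees anticlockwise of the port's -y; fully tight when turned clockwise to its stop, x along the port's -y.

How it is judged:
By the outcome, as a careful person would: the job done as asked, in the order asked, and still so for the second after the job is handed in, with the robot touching nothing.
It also fails if it takes over 54 s, if anything falls off the work surface, if the arm or the gripper's body presses on something with over 40 N, if the wrist force passes 120 N, or if a joint passes its speed limit or range.

## Working session

There is one attempt and no reset: what is moved stays moved. The work goes in short steps, each a Python script; the robot and the scene stay as the last script left them, time stands still between calls to the robot, and variables do not carry over. Pictures are saved under pics/ and viewed, and the job is handed in when it is done.

```bash
mkdir -p pics; python3 - <<'E'
from cell import env,kin,camera,calibration,job
import cv2,numpy as np
for n in("top","scene"):
    p,d=camera(n); cv2.imwrite(f"pics/{n}0.png",p); np.save(f"{n}0.npy",d); c=calibration(n); print(n,c)
s=env.get_state(); print(s)
E
```

```text
top {'fx': 454.79128873321633, 'fy': 454.79128873321633, 'cx': 247.78495615014816, 'cy': 189.59031504188061, 'k1': -0.13639789635378674, 'rvec': array([ 2.19004333, -2.16082719,  0.0358315 ]), 'tvec': array([0.04974253, 0.54593352, 0.71041531])}
scene {'fx': 375.3624295545828, 'fy': 375.3624295545828, 'cx': 252.19638224805766, 'cy': 191.6948507924824, 'k1': -0.0306510435041347, 'rvec': array([ 2.38870722,  1.03935251, -0.27959998]), 'tvec': array([-0.43321901, -0.28513122,  0.9046603 ])}
{'time': 0.1, 'qpos': array([ 1.02589847,  0.47772675,  0.02230836,  1.55631722, -0.01154083,
        1.10930045, -0.08312336]), 'joint_velocities': array([-0.00019665, -0.00253141, -0.00021525, -0.00366496,  0.00129977,
       -0.00095093,  0.00045843]), 'joint_torque': array([ 4.24347381e-03, -5.97759283e+01,  1.61348607e+00, -2.81953812e+01,
        1.28523240e-02,  4.97762507e-03, -3.84472912e-06]), 'tcp_pos': array([ 0.28540832, -0.61124938,  0.30303085]), 'orientation': array([-7.85602896e-04,  9.76244271e-01,  2.16671326e-01, -2.08066516e-04]), 'force': array([-0.07522876,  0.32323877, -0.58389045]), 'torque': array([ 0.05496892,  0.00986157, -0.04939312]), 'opening': 0.0852997520459689}
```

View pics/top0.png

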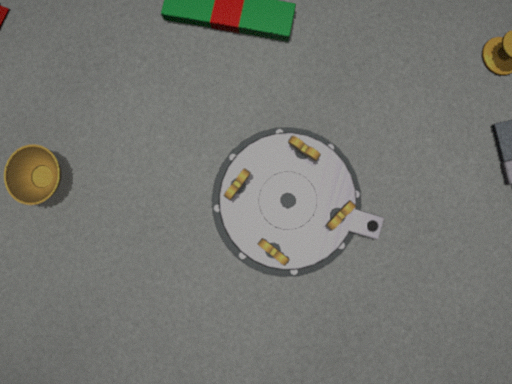

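View pics/scene0.png

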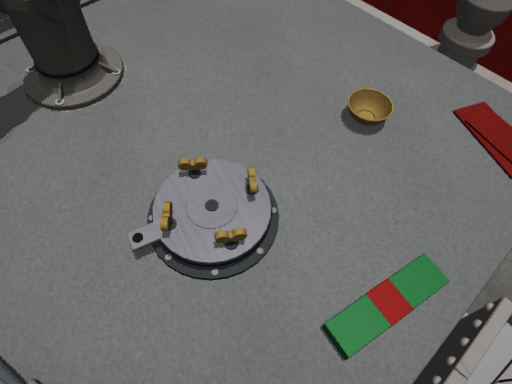

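The top view shows the cover centred near pixel (288,200). The tab hole is at (372,226), and the tab screw's wings are at (341,215). The opposite screw is at (238,184), with the in-between screws at (304,149) and (273,252). Next I'll measure these in 3D.

```bash
cat > h.py <<'E'
import cv2,numpy as np
def world(p,d,c):
    h,w=d.shape
    K=np.array([[c['fx'],0,c['cx']],[0,c['fy'],c['cy']],[0,0,1.]])
    u,v=np.meshgrid(np.arange(w),np.arange(h))
    n=cv2.undistortPoints(np.stack([u,v],-1).reshape(-1,1,2).astype(float),K,np.array([c['k1'],0,0,0.])).reshape(h,w,2)
    P=np.dstack([n*d[...,None],d[...,None]])
    R=cv2.Rodrigues(c['rvec'])[0]
    W=(P.reshape(-1,3)-c['tvec'])@R
    return W.reshape(h,w,3)
def brass(p):
    q=cv2.cvtColor(p,cv2.COLOR_BGR2HSV)
    return (q[...,0]>12)&(q[...,0]<32)&(q[...,1]>90)&(q[...,2]>50)
def circ(xy):
    A=np.c_[2*xy,np.ones(len(xy))]; s=np.linalg.lstsq(A,(xy**2).sum(1),rcond=None)[0]
    return s[:2],np.sqrt(s[2]+s[:2]@s[:2])
def analyse(p,d,c,near=None,v=True):
    W=world(p,d,c); m=brass(p)&(d>0)&(W[...,2]>0.052)&(W[...,2]<0.095)
    n,l,st,ce=cv2.connectedComponentsWithStats(m.astype(np.uint8))
    out=[]
    for i in range(1,n):
        if st[i,4]<60: continue
        Q=W[l==i]; (cx,cy),(a,b),t=cv2.minAreaRect((Q[:,:2]*1000).astype(np.float32))
        Q2=Q[:,:2]; mu=Q2.mean(0); ev,E=np.linalg.eigh(np.cov((Q2-mu).T)); ax=E[:,1]
        out.append(dict(px=ce[i].round(),rc=np.array([cx,cy])/1000,size=(round(a,1),round(b,1)),mu=mu,ang=np.degrees(np.arctan2(ax[1],ax[0]))%180,z=np.percentile(Q[:,2],[5,50,95]).round(4)))
    return W,out
E
python3 - <<'E'
from h import *
from cell import calibration
for n in("top","scene"):
    p=cv2.imread(f"pics/{n}0.png");d=np.load(f"{n}0.npy");c=calibration(n)
    W,o=analyse(p,d,c)
    for k in o: print(n,{a:np.round(b,4) if a!='px' else b for a,b in k.items()})
    m=(abs(W[...,2]-0.042)<0.005)&(d>0); 
    cov=m.astype(np.uint8)
    nn,l,st,ce=cv2.connectedComponentsWithStats(cov); i=1+np.argmax(st[1:,4]); print(st[i],np.median(W[l==i][:,2]))
    ct=max(cv2.findContours((l==i).astype(np.uint8),0,cv2.CHAIN_APPROX_NONE)[0],key=len)[:,0]
    xy=W[ct[:,1],ct[:,0],:2]; 
    for _ in range(8):
        cc,r=circ(xy); e=abs(np.hypot(*(xy-cc).T)-r); xy=xy[e<max(.003,np.percentile(e,80)*0+.004)] if _ else xy[e<.012]
    print("circle",cc,r,len(xy))
    # tab
    T=W[l==i]; far=T[np.hypot(*(T[:,:2]-cc).T)>0.118][:,:2]; tm=far.mean(0); print("tab",tm,np.degrees(np.arctan2(*(tm-cc)[::-1])))
    for k in o:
        dd=k['rc']-cc; print(np.hypot(*dd),np.degrees(np.arctan2(dd[1],dd[0])),k['ang'])
E
```

```text
top {'px': array([507.,  43.]), 'rc': array([ 0.7851, -0.3612]), 'size': array([16.9, 44.6]), 'mu': array([ 0.7851, -0.3615]), 'ang': np.float64(176.3165), 'z': array([0.0581, 0.0614, 0.0635])}
top {'px': array([304., 148.]), 'rc': array([ 0.6048, -0.0269]), 'size': array([49.1, 11.6]), 'mu': array([ 0.6042, -0.0268]), 'ang': np.float64(57.2262), 'z': array([0.0749, 0.0812, 0.0841])}
top {'px': array([237., 184.]), 'rc': array([0.5499, 0.0719]), 'size': array([11.1, 48.6]), 'mu': array([0.5496, 0.0716]), 'ang': np.float64(143.3373), 'z': array([0.0742, 0.0812, 0.0844])}
top {'px': array([341., 215.]), 'rc': array([ 0.5059, -0.0815]), 'size': array([11.6, 49. ]), 'mu': array([ 0.5059, -0.0808]), 'ang': np.float64(136.5239), 'z': array([0.0744, 0.0813, 0.0842])}
top {'px': array([273., 251.]), 'rc': array([0.4515, 0.0171]), 'size': array([49.3, 11.3]), 'mu': array([0.4518, 0.0172]), 'ang': np.float64(52.7238), 'z': array([0.0753, 0.0815, 0.0844])}
[  219   133   165   137 13853] 0.04208721754831604
circle [ 0.52810773 -0.00506256] 0.10506372452120313 364
tab [ 0.49060302 -0.13439297] -
[... 761 characters left out ...]
: array([12.4, 46.4]), 'mu': array([ 0.5121, -0.0832]), 'ang': np.float64(134.6919), 'z': array([0.0705, 0.0801, 0.0838])}
scene {'px': array([230., 235.]), 'rc': array([ 0.6073, -0.0269]), 'size': array([49.3, 12.6]), 'mu': array([ 0.609 , -0.0284]), 'ang': np.float64(56.6921), 'z': array([0.0641, 0.0782, 0.0835])}
[ 126  159  146  105 9201] 0.041575318724381485
circle [ 0.53108732 -0.00640957] 0.10479312617257819 109
tab [ 0.49422887 -0.13504478] -105.9888445655109
0.08057694564395569 162.42081499010544 52.930756707034156
0.08095541202392433 73.14944710321035 144.1820604439218
0.07897900254100433 -104.99321314488151 134.6919324928731
0.0789077494040362 -15.015976035100797 56.69208099430553
```

```bash
cat >> h.py <<'E'
def Q(deg):
    t=np.radians(deg)/2; return np.array([0,np.cos(t),np.sin(t),0])
E
python3 - <<'E'
from h import *
from cell import env,kin
c=np.array([.529,-.0055]);y=-106
for nm,p,a in (("tab",c+.08*np.array([np.cos(np.radians(y)),np.sin(np.radians(y))]),-43.5),("opp",c-.08*np.array([np.cos(np.radians(y)),np.sin(np.radians(y))]),143.3)):
  for f in(0,180):
    for d in(0,-40,-72):
      for z in (.124,.24):
        q=kin.inverse_kinematics([*p,z],Q(a+f+d)); print(nm,p.round(4),f,d,z,None if q is None else np.round(q,2))
E
```

```text
tab [ 0.5069 -0.0824] 0 0 0.124 [ 0.02  0.47  0.02  2.08 -0.02  0.59 -2.28]
tab [ 0.5069 -0.0824] 0 0 0.24 [ 0.11  0.29 -0.08  2.    0.03  0.85 -2.32]
tab [ 0.5069 -0.0824] 0 -40 0.124 [-0.1   0.48  0.18  2.09 -0.15  0.59 -2.85]
tab [ 0.5069 -0.0824] 0 -40 0.24 [-0.87  0.64  1.28  2.05 -0.73  1.02 -2.24]
tab [ 0.5069 -0.0824] 0 -72 0.124 [ 0.92  0.82 -1.19  2.02  0.94  1.    1.93]
tab [ 0.5069 -0.0824] 0 -72 0.24 [ 0.95  0.56 -1.18  1.95  0.6   1.05  2.2 ]
tab [ 0.5069 -0.0824] 180 0 0.124 [ 0.49  0.53 -0.56  2.05  0.44  0.68  0.45]
tab [ 0.5069 -0.0824] 180 0 0.24 [ 0.54  0.35 -0.61  1.97  0.25  0.9   0.62]
tab [ 0.5069 -0.0824] 180 -40 0.124 [ 0.4   0.51 -0.45  2.05  0.35  0.65 -0.17]
tab [ 0.5069 -0.0824] 180 -40 0.24 [ 0.46  0.33 -0.5   1.97  0.2   0.88 -0.04]
tab [ 0.5069 -0.0824] 180 -72 0.124 [ 0.33  0.49 -0.35  2.06  0.28  0.63 -0.66]
tab [ 0.5069 -0.0824] 180 -72 0.24 [ 0.39  0.32 -0.41  1.98  0.17  0.87 -0.56]
opp [0.5511 0.0714] 0 0 0.124 [ 0.25  0.6  -0.63  1.95  0.51  0.76  0.25]
opp [0.5511 0.0714] 0 0 0.24 [ 0.31  0.44 -0.7   1.87  0.35  0.95  0.38]
opp [0.5511 0.0714] 0 -40 0.124 [ 0.18  0.58 -0.54  1.95  0.44  0.73 -0.39]
opp [0.5511 0.0714] 0 -40 0.24 [ 0.25  0.42 -0.62  1.87  0.3   0.94 -0.28]
opp [0.5511 0.0714] 0 -72 0.124 [ 0.11  0.56 -0.45  1.95  0.37  0.7  -0.89]
opp [0.5511 0.0714] 0 -72 0.24 [ 0.2   0.41 -0.55  1.88  0.26  0.93 -0.8 ]
opp [0.5511 0.0714] 180 0 0.124 [-0.15  0.52 -0.11  1.97  0.09  0.65 -2.53]
opp [0.5511 0.0714] 180 0 0.24 [-0.03  0.37 -0.26  1.89  0.12  0.9  -2.56]
opp [0.5511 0.0714] 180 -40 0.124 [-1.05  1.01  1.26  2.03 -1.15  1.09 -2.13]
opp [0.5511 0.0714] 180 -40 0.24 [-1.1   0.73  1.28  1.96 -0.8   1.09 -2.38]
opp [0.5511 0.0714] 180 -72 0.124 [ 0.6   0.88 -1.19  1.92  0.97  1.06  1.79]
opp [0.5511 0.0714] 180 -72 0.24 [ 0.62  0.64 -1.18  1.85  0.67  1.11  2.  ]
```

```bash
python3 - <<'E'
from h import *
from cell import env,kin,camera,calibration
env.reach([.507,-.0824,.26],Q(136.5)); env.grip(.05)
c=calibration("wrist"); p,d=camera("wrist"); cv2.imwrite("pics/w1.png",p); np.save("w1.npy",d); np.save("w1c.npy",c,allow_pickle=True)
W,o=analyse(p,d,c)
for k in o: print({a:np.round(b,4) for a,b in k.items()})
s=env.get_state(); print(s['time'],s['tcp_pos'],s['qpos'].round(3),s['opening'])
E
```

```text
{'px': array([296.,  69.]), 'rc': array([0.4513, 0.018 ]), 'size': array([50.3, 11.7]), 'mu': array([0.4517, 0.0172]), 'ang': np.float64(52.2387), 'z': array([0.0688, 0.0805, 0.0835])}
{'px': array([411., 109.]), 'rc': array([0.5503, 0.0727]), 'size': array([12.9, 50.9]), 'mu': array([0.5482, 0.0716]), 'ang': np.float64(143.2207), 'z': array([0.0648, 0.0782, 0.0831])}
{'px': array([257., 186.]), 'rc': array([ 0.5059, -0.0798]), 'size': array([11. , 50.5]), 'mu': array([ 0.5047, -0.0787]), 'ang': np.float64(136.3963), 'z': array([0.0743, 0.0809, 0.0833])}
{'px': array([362., 218.]), 'rc': array([ 0.6044, -0.0258]), 'size': array([49.9, 12.9]), 'mu': array([ 0.6022, -0.0256]), 'ang': np.float64(57.3633), 'z': array([0.065 , 0.0784, 0.083 ])}
2.6583 [ 0.50700776 -0.08246825  0.25998134] [ 0.55   0.324 -0.609  1.95   0.229  0.935  0.64 ] 0.04991732481551333
```

View pics/w1.png

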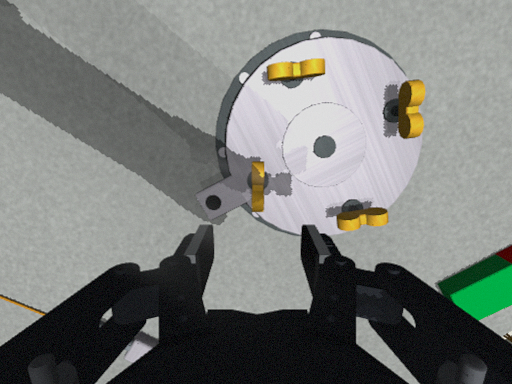

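The wrist view shows the tab screw at (257,186), midway between the fingers. It agrees with the top camera to within 2 mm, so I'll go in and grip.

```bash
python3 - <<'E'
from h import *
from cell import env,kin,camera,calibration
env.reach([.5064,-.0807,.20],Q(136.4))
print(env.movel([.5064,-.0807,.124],0.08,stop_force=8))
s0=env.get_state(); print(s0['time'],s0['tcp_pos'],s0['force'],s0['torque'])
env.grip(0.0,40)
s=env.get_state(); print(s['time'],s['tcp_pos'],s['opening'],s['force'],s['torque'],s['qpos'].round(3))
p,d=camera("wrist"); cv2.imwrite("pics/w2.png",p)
E
```

```text
False
4.1083 [ 0.50676583 -0.08069523  0.12438238] [ 0.46556587 -0.1333271   0.47081526] [ 0.0054396  -0.00380642  0.0732649 ]
4.5333 [ 0.50640905 -0.08095191  0.12445489] 0.011096181802294287 [-1.67449169 -1.20145818  5.13291161] [-0.15027687  0.4544867  -0.03796811] [ 0.451  0.52  -0.514  2.051  0.406  0.669  0.48 ]
```

View pics/w2.png

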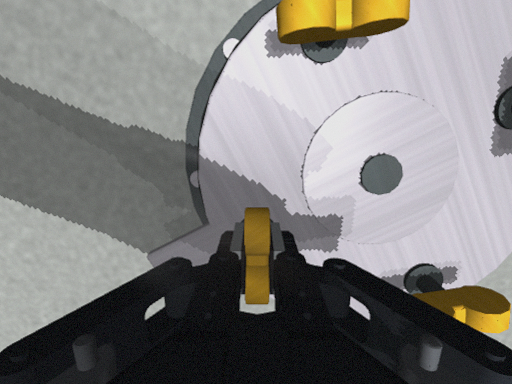

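The jaws hold the wings centred, at about (257,255). The opening is 11 mm and the side force about 2 N. Now I'll turn clockwise (q7 down), watching the torque.

```bash
cat >> h.py <<'E'
def yaw(s):
    w,x,y,z=s['orientation']; return np.degrees(np.arctan2(2*(x*y+w*z),1-2*(y*y+z*z)))
def rot(env,step,maxi,tmax,q0=None):
    q=np.array(env.get_state()['qpos']) if q0 is None else np.array(q0)
    for i in range(maxi):
        q[6]-=step; env.goto_joints(q); s=env.get_state()
        print(round(s['time'],2),'yaw %.1f'%yaw(s),'q7cmd %.3f act %.3f'%(q[6],s['qpos'][6]),s['tcp_pos'].round(4),'F',s['force'].round(1),'T',s['torque'].round(2),'op %.4f'%s['opening'])
        if abs(s['torque'][2])>tmax or np.linalg.norm(s['force'])>35: break
    return q
E
python3 - <<'E'
from h import *
from cell import env
q=rot(env,.2,4,.8); np.save("q.npy",q)
E
```

```text
4.89 yaw 125.1 q7cmd 0.280 act 0.284 [ 0.5065 -0.0809  0.1245] F [-0.7  0.6 -0.3] T [ 0.11 -0.03 -0.09] op 0.0117
5.2 yaw 113.8 q7cmd 0.080 act 0.086 [ 0.5066 -0.0808  0.1245] F [ 0.6  0.8 -0.4] T [ 0.19 -0.19 -0.06] op 0.0113
5.51 yaw 102.4 q7cmd -0.120 act -0.113 [ 0.5068 -0.0808  0.1245] F [ 2.   0.8 -1.9] T [ 0.22 -0.44 -0.07] op 0.0111
5.82 yaw 91.0 q7cmd -0.320 act -0.313 [ 0.5069 -0.0808  0.1245] F [ 3.4  2.2 -3.2] T [ 0.22 -0.79 -0.  ] op 0.0118
```

```bash
python3 - <<'E'
from h import *
from cell import env
q=rot(env,.1,2,.8,np.load("q.npy")); q=rot(env,.03,9,.6,q); np.save("q.npy",q)
E
```

```text
6.07 yaw 85.2 q7cmd -0.420 act -0.414 [ 0.507  -0.0808  0.1245] F [ 5.6  0.9 -5. ] T [ 0.32 -1.09 -0.05] op 0.0112
6.32 yaw 79.4 q7cmd -0.520 act -0.515 [ 0.507  -0.0808  0.1245] F [ 6.   1.5 -5.7] T [ 0.31 -1.09 -0.02] op 0.0115
6.57 yaw 77.7 q7cmd -0.550 act -0.545 [ 0.5071 -0.0808  0.1245] F [ 6.2  1.3 -5.2] T [ 0.28 -1.12 -0.01] op 0.0112
6.82 yaw 76.0 q7cmd -0.580 act -0.575 [ 0.5071 -0.0808  0.1245] F [ 5.6  2.  -4.4] T [ 0.39 -1.13 -0.09] op 0.0115
7.07 yaw 74.3 q7cmd -0.610 act -0.605 [ 0.5071 -0.0808  0.1245] F [ 4.2  1.6 -6.4] T [ 0.28 -1.16 -0.03] op 0.0111
7.32 yaw 72.7 q7cmd -0.640 act -0.633 [ 0.5071 -0.0808  0.1245] F [ 5.   0.4 -5.3] T [ 0.17 -1.15  0.79] op 0.0114
```

The torque jumped at the expected yaw, so that's the stop. I'll push a little further to seat it, then release and look.

```bash
python3 - <<'E'
from h import *
from cell import env,camera,calibration
env.grip(0,70); q=rot(env,.03,2,1.6,np.load("q.npy"))
env.grip(.05)
s=env.get_state(); p=s['tcp_pos']; env.movel([p[0],p[1],.20],.12)
env.reach([.54,-.09,.32],Q(74))
c=calibration("wrist"); p,d=camera("wrist"); cv2.imwrite("pics/w3.png",p)
for k in analyse(p,d,c)[1]: print({a:np.round(b,4) for a,b in k.items()})
p,d=camera("top"); cv2.imwrite("pics/t3.png",p)
for k in analyse(p,d,calibration("top"))[1]: print('top',{a:np.round(b,4) for a,b in k.items()})
print(env.get_state()['time'])
E
```

```text
7.78 yaw 71.1 q7cmd -0.670 act -0.663 [ 0.5071 -0.0807  0.1246] F [ 5.1 -0.  -4.9] T [-0.01 -1.12  1.66] op 0.0108
{'px': array([225.,  27.]), 'rc': array([0.551 , 0.0731]), 'size': array([12.5, 49.6]), 'mu': array([0.5504, 0.0718]), 'ang': np.float64(143.3269), 'z': array([0.0661, 0.0799, 0.0834])}
{'px': array([157., 106.]), 'rc': array([0.4515, 0.0187]), 'size': array([50.7, 12.3]), 'mu': array([0.4536, 0.0183]), 'ang': np.float64(52.235), 'z': array([0.0645, 0.0791, 0.0834])}
{'px': array([298., 106.]), 'rc': array([ 0.6046, -0.0257]), 'size': array([50.5, 12.1]), 'mu': array([ 0.6042, -0.0253]), 'ang': np.float64(56.678), 'z': array([0.0739, 0.0807, 0.0834])}
{'px': array([229., 175.]), 'rc': array([ 0.5063, -0.0797]), 'size': array([50. , 11.8]), 'mu': array([ 0.5073, -0.0785]), 'ang': np.float64(74.5087), 'z': array([0.0728, 0.0807, 0.0834])}
{'px': array([475., 307.]), 'rc': array([ 0.7933, -0.37  ]), 'size': array([29.1, 52.4]), 'mu': array([ 0.7898, -0.3686]), 'ang': np.float64(129.7976), 'z': array([0.0568, 0.0607, 0.0618])}
top {'px': array([304., 148.]), 'rc': array([ 0.6047, -0.0269]), 'size': array([49.2, 11.4]), 'mu': array([ 0.6042, -0.0267]), 'ang': np.float64(56.8322), 'z': array([0.0748, 0.0812, 0.0846])}
top {'px': array([237., 184.]), 'rc': array([0.5502, 0.0718]), 'size': array([11.3, 48.6]), 'mu': array([0.5497, 0.0716]), 'ang': np.float64(143.6317), 'z': array([0.0742, 0.0813, 0.0843])}
top {'px': array([340., 215.]), 'rc': array([ 0.5063, -0.0814]), 'size': array([48.4, 12.1]), 'mu': array([ 0.5062, -0.0805]), 'ang': np.float64(74.5255), 'z': array([0.0743, 0.0812, 0.0845])}
top {'px': array([273., 251.]), 'rc': array([0.4515, 0.0172]), 'size': array([48.7, 11.5]), 'mu': array([0.4517, 0.017 ]), 'ang': np.float64(52.5777), 'z': array([0.0752, 0.0814, 0.0843])}
9.6917
```

View pics/w3.png

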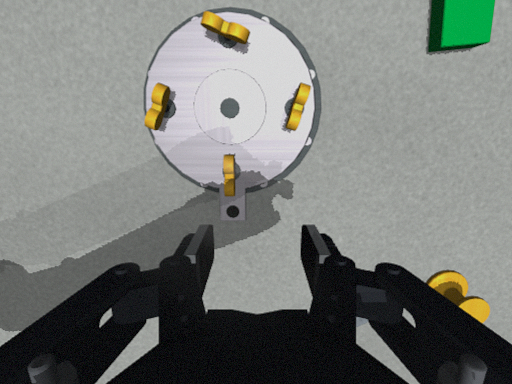

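The tab screw's wings (229,175) now point at the cover centre (229,107). Both cameras measure 74.5° against the port axis at about 74°, and the others haven't moved. Next is the opposite screw.

```bash
python3 - <<'E'
from h import *
from cell import env,camera,calibration
P=[.5507,.0722]
env.reach([*P,.22],Q(143.4))
print(env.movel([*P,.124],0.08,stop_force=8))
env.grip(0.0,40)
s=env.get_state(); print(s['time'],s['tcp_pos'],s['opening'],s['force'],s['torque'],s['qpos'].round(3))
p,d=camera("wrist"); cv2.imwrite("pics/w4.png",p)
E
```

```text
False
12.25 [0.55093339 0.07228942 0.12437248] 0.011207933258718055 [0.25230931 0.18596633 2.44833646] [-0.03674031  0.11801766  0.01662923] [ 0.328  0.64  -0.747  1.941  0.604  0.797  0.172]
```

View pics/w4.png

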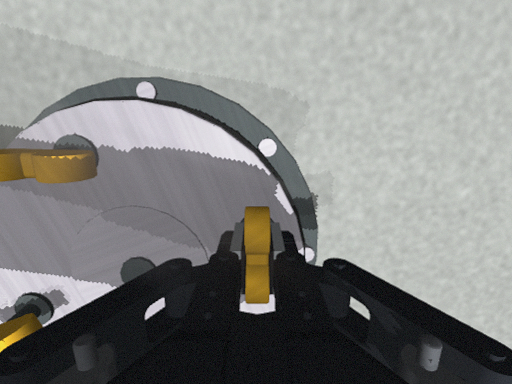

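The opposite screw's wings are held centred at (257,255). I'll turn it the same way.

```bash
python3 - <<'E'
from h import *
from cell import env
q=rot(env,.2,5,.6)
if abs(env.get_state()['torque'][2])<.6: q=rot(env,.05,2,.6,q)
if abs(env.get_state()['torque'][2])<.6: q=rot(env,.03,8,.6,q)
np.save("q.npy",q)
E
```

```text
12.61 yaw 132.2 q7cmd -0.028 act -0.024 [0.551  0.0724 0.1244] F [-0.2  0.1  1.3] T [-0.    0.03 -0.03] op 0.0115
12.92 yaw 120.8 q7cmd -0.228 act -0.222 [0.551  0.0724 0.1244] F [0.9 0.6 0.5] T [ 0.1  -0.06 -0.06] op 0.0114
13.22 yaw 109.4 q7cmd -0.428 act -0.421 [0.5511 0.0724 0.1244] F [0.7 0.4 0.7] T [ 0.16 -0.19 -0.08] op 0.0113
13.53 yaw 98.0 q7cmd -0.628 act -0.621 [0.5511 0.0724 0.1244] F [ 2.4  0.3 -0.6] T [ 0.22 -0.27 -0.02] op 0.0113
13.84 yaw 86.6 q7cmd -0.828 act -0.821 [0.5511 0.0724 0.1244] F [ 1.6  1.9 -1. ] T [ 0.3  -0.44 -0.04] op 0.0113
14.09 yaw 83.5 q7cmd -0.878 act -0.873 [0.5512 0.0724 0.1244] F [ 2.3  1.6 -0.8] T [ 0.34 -0.55 -0.04] op 0.0114
14.34 yaw 80.6 q7cmd -0.928 act -0.925 [0.5512 0.0724 0.1244] F [ 3.5  3.4 -3.1] T [ 0.35 -0.64 -0.07] op 0.0113
14.59 yaw 78.8 q7cmd -0.958 act -0.956 [0.5512 0.0724 0.1244] F [ 4.   2.7 -2.8] T [ 0.39 -0.89  0.  ] op 0.0113
14.84 yaw 77.0 q7cmd -0.988 act -0.987 [0.5512 0.0724 0.1244] F [ 4.3  2.3 -2.8] T [ 0.5  -0.89 -0.01] op 0.0113
15.09 yaw 75.3 q7cmd -1.018 act -1.017 [0.5512 0.0724 0.1244] F [ 3.7  1.1 -2.9] T [ 0.46 -0.94 -0.  ] op 0.0114
15.34 yaw 73.6 q7cmd -1.048 act -1.046 [0.5512 0.0724 0.1244] F [ 4.4  2.5 -3. ] T [ 0.49 -0.97  0.23] op 0.0114
15.59 yaw 72.0 q7cmd -1.078 act -1.075 [0.5511 0.0724 0.1244] F [ 5.3  1.2 -3. ] T [ 0.27 -1.05  1.04] op 0.0115
```

```bash
python3 - <<'E'
from h import *
from cell import env,camera,calibration
env.grip(0,70); q=rot(env,.025,2,1.6,np.load("q.npy"))
env.grip(.05)
s=env.get_state(); p=s['tcp_pos']; env.movel([p[0],p[1],.22],.12)
env.reach([.52,-.10,.34],Q(74))
for n in("wrist","top"):
    c=calibration(n); p,d=camera(n); cv2.imwrite(f"pics/{n}5.png",p)
    for k in analyse(p,d,c)[1]: print(n,k['px'],k['rc'].round(4),k['ang'].round(1))
s=env.get_state(); print(s['time'],s['force'])
E
```

```text
16.06 yaw 70.6 q7cmd -1.103 act -1.100 [0.5511 0.0725 0.1245] F [ 4.9  0.7 -2.1] T [ 0.16 -1.11  1.7 ] op 0.0109
wrist [242.  21.] [0.5494 0.0704] 73.8
wrist [176.  95.] [0.4515 0.0189] 51.9
wrist [310.  95.] [ 0.6044 -0.0257] 56.5
wrist [244. 161.] [ 0.5062 -0.0803] 73.9
wrist [474. 295.] [ 0.7846 -0.3762] 127.6
top [507.  43.] [ 0.7863 -0.3605] 174.6
top [304. 148.] [ 0.6048 -0.0269] 56.9
top [237. 184.] [0.5501 0.0718] 74.1
top [340. 215.] [ 0.5064 -0.0813] 74.4
top [273. 251.] [0.4515 0.0172] 52.6
18.425 [-0.14214781 -0.00599645  0.22395747]
```

View pics/wrist5.png

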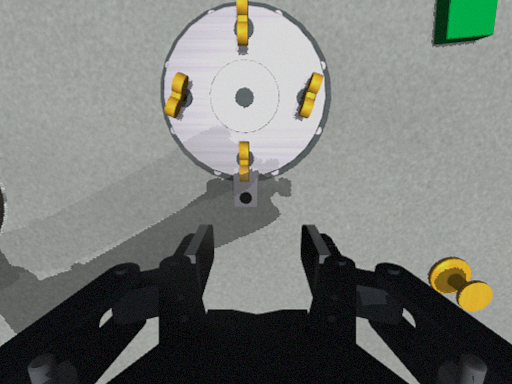

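The tab screw (244,161) and opposite screw (242,21) both point at the cover centre (244,97). The in-between screws are unmoved, and the gripper is clear of everything.

```bash
python3 -c "
from cell import job
job.job_done()"
```

```text
the job is handed in; nothing more can be done
```

I tightened the tab screw first and then the opposite screw, both clockwise to the hard stop. I then let go, backed clear and handed the job in at about 18.4 s.

- **Tightness:** I turned each screw until the torque climbed to about 1.7 N m at the stop.
- **Final angles:** in the last pictures the tab screw's wings lie at 73.9° (wrist camera) and 74.4° (top camera). The opposite screw's lie at 73.8° and 74.1°. The port axis is at about 74°, so both point at the middle of the cover.
- **In-between screws:** both are still loose and unmoved, at about 52° and 57° as found, within 1°.
- **Robot:** it is touching nothing, with about 0.3 N on the tool.
- **Disagreement:** the scene camera placed the port about 3 mm off from the top camera. I went by the top and wrist cameras, which agreed to within 2 mm. No check failed.

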